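# Widen a jar shaker's clamp by one hole

## Task

Stop the jar shaker: press the stop button on the control box fully down and let it come back up. Then, to make room for a wider jar, pull the lock plunger's knob up until its pin is out of the bar, slide the sleeve one hole further from the fixed jaw, and let the pin go fully home in that next hole. Finish while still holding the knob with the pin home, and leave all the jars standing where they are.

Things in the scene. Friction and masses are not known exactly. Their poses are not given: they have to be found in the camera images.
- shaker: Bench jar shaker, fixed: grey housing 150 x 320 x 36 mm high (own x -110 to +40 mm) with a steel bar 30 mm wide, top 112 mm above the table, along its y between two end posts; on the post at y = -146 mm is the fixed jaw, a plate reaching out to -x. Origin: on the table under the bar's middle. y runs along the bar away from the fixed jaw, z up, -x towards the robot (yaw within 0.3 rad).
- start_hole (a point): Mouth centre of the hole that the pin stands in at the start, in the bar's top face, 112 mm above the table. Four square holes, 12 x 12 mm, are in that face, at -40, 0, +40 and +80 mm from here along the shaker's y.
- next_hole (a point): Mouth centre of the hole to lock into: the first one beyond the sleeve on the side away from the fixed jaw, 40 mm along the shaker's +y from the start hole, 112 mm above the table.
- sleeve (a joint): Position of the sleeve on the bar in m: 0 at the start hole, grows away from the fixed jaw, 0.040 at the next hole, stop at 0.085. Aluminium sleeve 56 mm long, 46 mm wide, top 121 mm above the table; its moving jaw is lower than the bar's top. Slides with about 2 N of friction (plus 6 N per m/s) once the pin is out; the pin has about 1 mm play either way in a hole.
- plunger_knob (a point): Centre of the lock plunger's knob: upright black round knob, 26 mm across, 34 mm tall, over the sleeve's middle on a steel barrel (18 mm across, 14 mm high). Pin home: its centre is 152 mm above the table, top 169 mm, underside 135 mm (14 mm above the sleeve). Knob and round-nosed pin are one piece that slides straight up and down in the sleeve.
- plunger (a joint): How far the plunger is pulled up, in m: 0 = pin fully home (12 mm deep in the hole), 0.012 = pin tip level with the bar's top face, 0.020 = top stop. A spring pushes it down with 5 N at 0 and 8 N at 0.015. Released between holes the pin rides on the bar at 0.012.
- stop_button_top (a point): Centre of the top face of the stop button: black round push button, 34 mm across, in a steel collar (50 mm across) on top of the grey control box (100 x 80 x 50 mm, fixed, left or right of the shaker). Top 73 mm above the table when released; pressed straight down.
- stop_button (a joint): Travel of the button in m: 0 = released, 0.007 = fully down. Spring: 1.5 N to start, 5 N fully down.
- big_jar_mid (a point): Bystander: wide closed jar, 100 mm across and 135 mm tall, standing loose on the table. The point is at its centre, 67.5 mm up. z is its axis.
- jar_a_mid (a point): Bystander: closed jar, 80 mm across and 110 mm tall, beyond the shaker, standing loose on the table. The point is at its centre, 55 mm up. z is its axis.
- jar_b_mid (a point): Bystander: closed jar, 80 mm across and 110 mm tall, beyond the shaker, standing loose on the table. The point is at its centre, 55 mm up. z is its axis.
- small_jar_a_mid (a point): Bystander: small closed jar, 38 mm across and 55 mm tall, near the robot, standing loose on the table. The point is at its centre, 27.5 mm up. z is its axis.
- small_jar_b_mid (a point): Bystander: small closed jar, 38 mm across and 55 mm tall, near the robot, standing loose on the table. The point is at its centre, 27.5 mm up. z is its axis.
Mind the look-alikes: they are no part of the job. What is shaped like the part that bears jar_a_mid but turquoise is not meant.

How it is judged:
On the way, in this order (a step that is already met when the one before it is completed fails the run):
1. the stop button is pressed fully down (value of joint stop_button above 0.0055 m), for 0.05 s.
2. the stop button is let up again (value of joint stop_button below 0.001 m), for 0.1 s.
3. the plunger is pulled up until its pin is out of the bar (value of joint plunger above 0.0105 m), for 0.05 s.
4. the sleeve has reached the next hole away from the fixed jaw (value of joint sleeve above 0.036 m), for 0.05 s.
At the end, for the whole second after the job is handed in: The sleeve stands at the next hole (0.040 m, within 2 mm), the plunger's pin is home (within 3 mm of fully down), the fingers still hold the plunger's knob with more than 3 N, the stop button is up, and the jars stand upright (value of joint sleeve between 0.038 and 0.042 m and value of joint plunger below 0.003 m and value of joint stop_button below 0.001 m and contact force between the fingers and plunger above 3 N and angle between each of big_jar_mid, jar_a_mid, jar_b_mid, small_jar_a_mid, small_jar_b_mid's own z axis and vertical below 0.1 rad); the arm keeps its last pose, push and grip.
It fails at once if a jar is moved more than 30 mm or tipped over (distance of any of big_jar_mid, jar_a_mid, jar_b_mid, small_jar_a_mid, small_jar_b_mid from where it was at the start of the episode above 0.03 m or angle between any of big_jar_mid, jar_a_mid, jar_b_mid, small_jar_a_mid, small_jar_b_mid's own z axis and vertical above 0.4 rad).
It also fails if it takes over 48 s, if anything falls off the work surface, if the arm or the gripper's body presses on something with over 40 N, if the wrist force passes 120 N, or if a joint passes its speed limit or range.

## Robot

A 6-joint arm with a two-finger parallel gripper is mounted at the origin on the work surface. World frame = base frame: x ahead of the robot, y to its left, z up, the work surface at z = 0. Lengths are in m, angles in rad, forces in N, time in s.
With the tool pointing down it reaches from about 0.35 to 0.775 m from the base axis. Payload 5.5 kg.
Tool frame: the origin (TCP) lies where the fingers leave the gripper's body, on its centre line; the fingertips stand 73 mm ahead of it and the grasp point (between the pads) lies 54 mm ahead of it; z points along the fingers, y is the direction in which the jaws open and shut (so a half turn about z gives the same grasp; the last joint's range is limited). The gripper opens to 85 mm and grips with 20 to 120 N. Pads are 22 mm wide; open, the fingers measure 114 mm over their backs; the gripper's body (76 mm by 85 mm) begins 54 mm behind the grasp point. The pads swing forward as they close: fully open they stand 13 mm farther back than shut.
Start: joints at [1.14, 0.313, 0.046, 1.304, 0, 1.431], TCP at [0.165, 0.551, 0.304] pointing down, gripper open.
Joint ranges: [-2.76, 2.76], [-0.86, 1.69], [-1.03, 1.26], [-2.2, 2.34], [-1.47, 1.5], [-3.14, 3.14]. Speed limits (rad/s): [2.57, 2.57, 3.14, 3.14, 3.14, 3.14].

## Interface

Orientations are given as a unit quaternion [w, x, y, z].
In Python, from workcell import env, read_camera, job, cut_out gives the robot as it stands.
- The arm moves only by the tool servo_tool, never from a script. Its argument "deltas" is a list of rows, each an object of numbers: "dx", "dy", "dz": the shift along the world's x, y, z in mm; "rx", "ry", "rz": the turn, a rotation vector about the world's x, y, z in rad; "fingers": the closure, from -1 (fully open) to 1 (shut). A call has 1 to 8 rows; each row shifts and turns the commanded pose from where the row before left it; what a row does not reach is not made up. A row lasts 1/10 s, in which the tool goes at most 50 mm and 8.59 degrees, less where a joint would pass 70% of its speed; a pose out of reach is approached as far as the arm can. A call is refused whole if a number of a shift passes 50 or a number of a turn 0.15, either way. A call with a gripper value outside its range is refused whole. The fingers move at their own pace and stop on an object; "newtons" is the grip in N (left out, the last holds). Time passes only in rows, so rows that do not move let the fingers close. It gives the time, the measured TCP pose, the force and the opening at its end, in the units of the state.
- env.get_state(): the state, without advancing time (a new reading comes with each control period).
- read_camera(name): name is "scene" or "top"; returns a dict with "img" (420x560x3 uint8, red, green, blue), "intrinsics" (3x3 intrinsics, pixels), "extrinsics" (4x4, takes a point from camera to world coordinates). Camera axes: x right, y down, z forward; pixel columns grow to the right and rows downward; lengths in m; the calibration is good to about 2 mm. A picture is of the moment at which its call begins. There is no depth.
- job.hand_in(): hands the job in, once; it reports no verdict.
Trained networks look in the newest picture that a camera, given by its name, has taken for a name from the list of things; names that differ only in an ending like _2 or _b are one class to them, and where a whole thing is asked for, a point or a joint stands for the part that bears it (a point fixed in the world has none). Each returns a list of dicts, best first, with "confidence" (0 to 1); they miss things now and then, are a little off and sometimes report something else, mostly with a low value. They report only what shows in the picture. A call takes as long as a camera call. They do not tell look-alikes from the thing itself.
- cut_out(target, camera): "region" (420x560 bool, what is visible of it) and "extent" ([left, top, right, bottom] in pixels, round what is visible of it).
The state is a dict: "clock": time; "joint_pos": joint angles; "qvel": joint speeds; "tau": joint torques, N m; "tcp_pos": TCP position; "orientation": TCP orientation; "wrist_force": force on the tool from outside, world axes, zero at the start; "ft_torque": the same for the moment, N m; "finger_gap": finger opening in m.
Only numpy, scipy, OpenCV 4.12 (cv2) and the standard library are available. Lean on these libraries where they do the work, as an engineer would, in place of code of your own. Each camera call takes 0.05 s, during which the arm holds its last target. There are 200 camera calls.

## Working session

There is one attempt and no reset: what is moved stays moved. The work goes in short steps, Python scripts to look and compute and a tool call to move; the robot and the scene stay as the last step left them, time stands still between calls to the robot, and variables do not carry over. Pictures are saved under pics/ and viewed, about 8 in all and at most 12, crops included, and the job is handed in when it is done.

Besides the shell and the picture viewer there is one more tool, called after "Request:" as name(argument=value, ...), one argument or row to a line, values as JSON. servo_tool: Moves the arm, as the interface text tells. Its arguments: {"type":"object","properties":{"deltas":{"type":"array"},"newtons":{"type":"number"}},"required":["deltas"]}

```bash
mkdir -p pics; ls; cat > h.py <<'E'
import numpy as np, cv2
from workcell import env, read_camera, job, cut_out
def ray(cam,u,v,z):
    K=np.array(cam["intrinsics"]);T=np.array(cam["extrinsics"])
    d=T[:3,:3]@np.linalg.solve(K,[u,v,1]);o=T[:3,3]
    return o+d*(z-o[2])/d[2]
def proj(cam,p):
    K=np.array(cam["intrinsics"]);T=np.array(cam["extrinsics"])
    c=K@(T[:3,:3].T@(np.array(p)-T[:3,3]));return c[:2]/c[2]
def save(cam,n): cv2.imwrite(f"pics/{n}.png",cam["img"][:,:,::-1])
E
python3 - <<'E'
from h import *
Z=dict(plunger_knob=.152,stop_button_top=.073,big_jar_mid=.0675,jar_a_mid=.055,small_jar_a_mid=.0275,shaker=.05,sleeve=.115)
cs={n:read_camera(n) for n in("scene","top")}
for n,c in cs.items():
    save(c,n+"0");print(n,np.round(c["extrinsics"],3).tolist())
    for t,z in Z.items():
        for r in cut_out(t,n)[:4]:
            m=r["region"];v,u=np.nonzero(m);e=r["extent"]
            print(t,round(r["confidence"],2),e,round(u.mean(),1),round(v.mean(),1),np.round(ray(c,u.mean(),v.mean(),z),3)[:2])
print(env.get_state())
E
```

```text
pics
scene [[0.369, 0.711, -0.599, 1.098], [0.929, -0.276, 0.245, -0.231], [0.009, -0.647, -0.763, 0.787], [0.0, 0.0, 0.0, 1.0]]
plunger_knob 0.73 [269.0, 196.5, 282.3, 217.4] 274.6 208.0 [ 0.59  -0.036]
stop_button_top 0.52 [399.6, 156.9, 413.2, 167.6] 405.2 159.8 [0.498 0.348]
big_jar_mid 0.7 [93.5, 198.9, 154.5, 272.0] 124.4 234.8 [ 0.477 -0.335]
jar_a_mid 0.75 [363.6, 186.5, 404.3, 242.1] 383.2 216.6 [0.626 0.213]
jar_a_mid 0.74 [270.3, 284.1, 315.3, 348.3] 290.7 315.4 [ 0.772 -0.074]
jar_a_mid 0.32 [324.1, 145.9, 339.3, 170.3] 331.4 157.7 [0.408 0.19 ]
small_jar_a_mid 0.56 [167.3, 186.9, 186.1, 210.9] 176.7 199.2 [ 0.379 -0.208]
shaker 0.56 [191.7, 189.7, 347.3, 286.3] 268.1 233.8 [ 0.573 -0.045]
sleeve 0.55 [243.8, 190.0, 290.4, 242.2] 270.0 218.1 [ 0.583 -0.043]
top [[-0.02, -0.995, 0.1, 0.451], [-1.0, 0.017, -0.024, 0.011], [0.023, -0.101, -0.995, 1.289], [0.0, 0.0, 0.0, 1.0]]
stop_button_top 0.53 [130.6, 236.9, 145.8, 245.7] 136.9 241.5 [0.494 0.355]
big_jar_mid 0.91 [375.7, 222.6, 420.4, 265.6] 398.1 242.9 [ 0.478 -0.33 ]
jar_a_mid 0.93 [282.1, 118.3, 313.3, 155.5] 297.3 13
[... 344 characters left out ...]
3] 284.9 217.1 [ 0.548 -0.03 ]
{'clock': 0.8, 'joint_pos': array([1.14041321e+00, 3.13160080e-01, 4.60917210e-02, 1.30359475e+00,
       2.80057609e-05, 1.43119620e+00]), 'qvel': array([ 0.00011275, -0.00015718, -0.00043278,  0.00064776, -0.00146144,
        0.00094351]), 'tau': array([ 7.81618583e-04, -4.80393040e+01,  2.98792040e+01, -3.56935004e-05,
        1.78939820e-05, -1.12081651e-06]), 'tcp_pos': array([0.16486982, 0.55088824, 0.30394252]), 'orientation': array([5.28842967e-06, 1.44879807e-01, 9.89449259e-01, 6.78571438e-05]), 'wrist_force': array([-0.02792651, -0.66719725, -0.55582945]), 'ft_torque': array([ 0.01484863,  0.00813063, -0.03141904]), 'finger_gap': 0.08541787924277962}
```

```bash
python3 - <<'E'
import cv2,numpy as np
a=cv2.imread("pics/scene0.png");b=cv2.imread("pics/top0.png")
a=cv2.resize(a[120:360,80:480],(800,480),interpolation=cv2.INTER_CUBIC)
b=cv2.resize(b[110:320,110:430],(800,525),interpolation=cv2.INTER_CUBIC)
cv2.imwrite("pics/s1.png",a);cv2.imwrite("pics/t1.png",b)
E
```

```text
(no output)
```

View pics/s1.png

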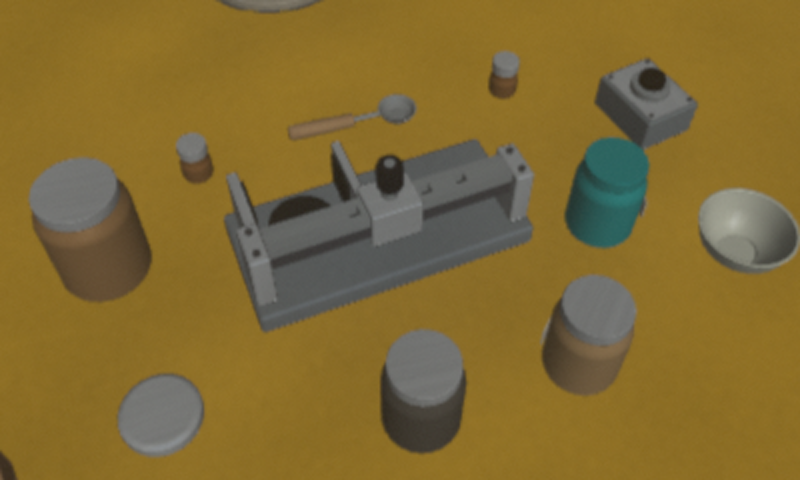

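View pics/t1.png

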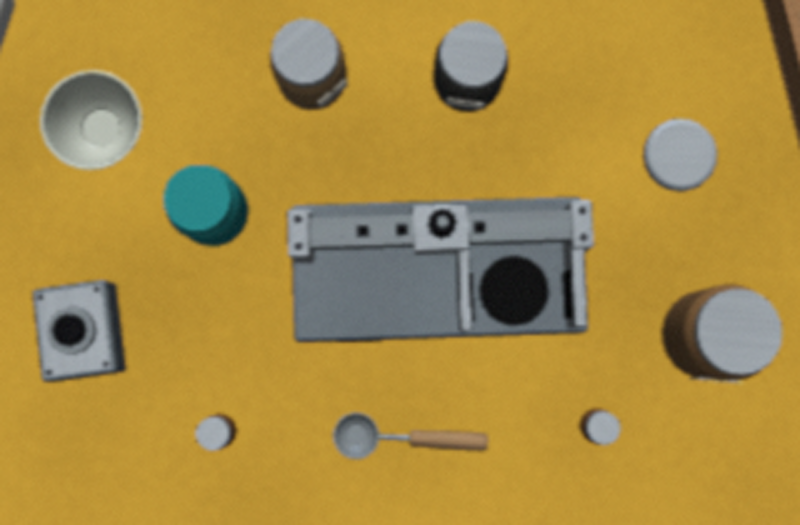

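The scene crop shows the knob at about (390,172), the button at (651,76), and holes on the bar on both sides of the sleeve. The top crop shows the knob at (442,222), holes at (402,229), (363,231) and (479,227), and the button at (69,329). The robot is at the bottom and +y is to the left. Next I'll compute positions from these.

```bash
python3 - <<'E'
from h import *
cs={n:read_camera(n) for n in("scene","top")}
t=cs["top"]
def dark(c,u,v,r,th=60):
    g=c["img"].max(2).astype(float);s=g[v-r:v+r+1,u-r:u+r+1];w=np.clip(th-s,0,None)
    V,U=np.mgrid[v-r:v+r+1,u-r:u+r+1];return (w*U).sum()/w.sum(),(w*V).sum()/w.sum()
H=[]
for u,v in((255,202),(271,202),(302,201)):
    p=dark(t,u,v,4,100);H.append(ray(t,*p,.110));print("hole",np.round(p,1),np.round(H[-1],4))
H=np.array(H);print(np.linalg.norm(np.diff(H,axis=0),axis=1)); 
d=H[0]-H[2];d/=np.linalg.norm(d);yaw=np.arctan2(-d[0],d[1]);print("yaw",yaw,"start",H.mean(0)-d*.04*(2+1-1)/3)
print("knob top",np.round(ray(t,286.8,198.8,.169),4), ray(cs["scene"],80+390/2,120+160/2,.169))
p=dark(t,138,242,5,60);print("btn",p,ray(t,*p,.073),ray(cs["scene"],405.5,158.5,.073))
for n,b in(("top",(138,242)),("scene",(405,158))):
    print(n,cs[n]["img"].max(2)[b[1]-9:b[1]+10,b[0]-11:b[0]+12])
E
```

```text
hole [254.7 201.9] [0.5886 0.0462 0.11  ]
hole [270.3 201.5] [0.589  0.0062 0.11  ]
hole [301.4 200.5] [ 0.5902 -0.0738  0.11  ]
[0.04007071 0.07997005]
yaw 0.013380702175887728 start [ 0.58961489 -0.03380334  0.11      ]
knob top [ 0.5881 -0.0339  0.169 ] [ 0.58493329 -0.03298772  0.169     ]
btn (np.float64(137.51347068145802), np.float64(241.70390913893291)) [0.49377525 0.35359574 0.073     ] [0.49382791 0.35098959 0.073     ]
top [[168 171 173 175 170 169 164 162 157 152 144 143 144 147 148 148 153 164
  171 171 174 174 173]
 [168 169 174 174 171 157 148 146 141 135 133 136 139 142 141 138 137 144
  158 169 175 176 174]
 [168 168 174 168 161 145 133 124 111 101 100 105 111 122 131 136 135 132
  139 158 171 176 174]
 [169 167 169 155 143 130 104  80  60  48  52  53  56  71  96 120 133 134
  131 137 159 176 176]
 [169 169 164 151 130 104  65  35  23  20  22  26  26  31  48  79 115 133
  131 122 147 169 176]
 [170 166 158 140 109  67  33  18  19  21  17  22  22  21  21  44  88 125
  133 122 130 159 174]
 [168 165 152 129  89  46  21  19  24  19  23  21  24  21  18  27  60 110
  134 
[... 2331 characters left out ...]
 56  91 101 108 114]
 [114  85  87  97  96  69  48  45  42  44  45  46  44  44  45  45  43  50
   66  93 100 110 109]
 [106  78  80  94  98  83  62  46  45  45  43  44  44  44  42  45  43  49
   78  96 102 110 115]
 [107  78  73  90  97  96  81  58  45  43  42  45  45  42  44  44  46  59
   84  99 102 111 117]
 [112  85  69  76  91  97  96  82  67  55  49  49  46  45  48  51  59  78
   97  99 105 114 117]
 [117  97  75  68  80  91  97  97  90  82  76  73  69  69  75  78  84  96
  102 104 104 116 120]
 [119 106  85  72  73  81  89  96 100  99  98  97  94  92  99 102 101 103
  103 104 103 116 119]
 [119 118 105  89  76  76  79  89  95  96 100 101 102 104 107 106 105 105
  104 101 108 117 120]]
```

Request:
servo_tool(
  deltas=[
    {"dx": 41, "dy": -25, "dz": -8, "rz": 0.05, "fingers": 1},
    {"dx": 41, "dy": -25, "dz": -8, "rz": 0.05, "fingers": 1},
    {"dx": 41, "dy": -25, "dz": -8, "rz": 0.05, "fingers": 1},
    {"dx": 41, "dy": -25, "dz": -8, "rz": 0.05, "fingers": 1},
    {"dx": 41, "dy": -25, "dz": -8, "rz": 0.05, "fingers": 1},
    {"dx": 41, "dy": -25, "dz": -8, "rz": 0.05, "fingers": 1},
    {"dx": 41, "dy": -25, "dz": -8, "fingers": 1},
    {"dx": 41, "dy": -25, "dz": -8, "fingers": 1},
  ],
  newtons=40,
)

```text
invalid input at $.deltas[0]: expected keys dx, dy, dz, rx, ry, rz, fingers
```

Request:
servo_tool(
  deltas=[
    {"dz": -30, "fingers": 1},
    {"dz": -30, "fingers": 1},
    {"fingers": 1},
    {"fingers": 1},
    {"fingers": 1},
  ],
)

```text
invalid input at $.deltas[0]: expected keys dx, dy, dz, rx, ry, rz, fingers
```

All keys are required in each row.

Request:
servo_tool(
  deltas=[
    {"dx": 41, "dy": -25, "dz": -8, "rx": 0, "ry": 0, "rz": 0.05, "fingers": 1},
    {"dx": 41, "dy": -25, "dz": -8, "rx": 0, "ry": 0, "rz": 0.05, "fingers": 1},
    {"dx": 41, "dy": -25, "dz": -8, "rx": 0, "ry": 0, "rz": 0.05, "fingers": 1},
    {"dx": 41, "dy": -25, "dz": -8, "rx": 0, "ry": 0, "rz": 0.05, "fingers": 1},
    {"dx": 41, "dy": -25, "dz": -8, "rx": 0, "ry": 0, "rz": 0.05, "fingers": 1},
    {"dx": 41, "dy": -25, "dz": -8, "rx": 0, "ry": 0, "rz": 0.05, "fingers": 1},
    {"dx": 41, "dy": -25, "dz": -8, "rx": 0, "ry": 0, "rz": 0, "fingers": 1},
    {"dx": 41, "dy": -25, "dz": -8, "rx": 0, "ry": 0, "rz": 0, "fingers": 1},
  ],
  newtons=40,
)

```text
clock: 1.7
tcp_pos: [0.4945, 0.3496, 0.2398]
orientation: [0.0, -0.005, 1.0, 0.0]
wrist_force: [0.4, 0.9, 0.8]
finger_gap: -0.0
```

Request:
servo_tool(
  deltas=[
    {"dx": 0, "dy": 0, "dz": -30, "rx": 0, "ry": 0, "rz": 0, "fingers": 1},
    {"dx": 0, "dy": 0, "dz": -30, "rx": 0, "ry": 0, "rz": 0, "fingers": 1},
    {"dx": 0, "dy": 0, "dz": 0, "rx": 0, "ry": 0, "rz": 0, "fingers": 1},
    {"dx": 0, "dy": 0, "dz": 0, "rx": 0, "ry": 0, "rz": 0, "fingers": 1},
    {"dx": 0, "dy": 0, "dz": 0, "rx": 0, "ry": 0, "rz": 0, "fingers": 1},
  ],
)

```text
clock: 2.2
tcp_pos: [0.4935, 0.3516, 0.1817]
orientation: [0.001, -0.005, 1.0, 0.001]
wrist_force: [0.6, 0.1, 0.7]
finger_gap: -0.0
```

Request:
servo_tool(
  deltas=[
    {"dx": 0, "dy": 0, "dz": -20, "rx": 0, "ry": 0, "rz": 0, "fingers": 1},
    {"dx": 0, "dy": 0, "dz": -14, "rx": 0, "ry": 0, "rz": 0, "fingers": 1},
    {"dx": 0, "dy": 0, "dz": -4, "rx": 0, "ry": 0, "rz": 0, "fingers": 1},
    {"dx": 0, "dy": 0, "dz": -4, "rx": 0, "ry": 0, "rz": 0, "fingers": 1},
    {"dx": 0, "dy": 0, "dz": 0, "rx": 0, "ry": 0, "rz": 0, "fingers": 1},
  ],
)

```text
clock: 2.7
tcp_pos: [0.493, 0.3515, 0.1392]
orientation: [0.001, -0.005, 1.0, 0.001]
wrist_force: [-3.0, 1.0, 5.1]
finger_gap: 0.0002
```

Request:
servo_tool(
  deltas=[
    {"dx": 0, "dy": 0, "dz": -1.5, "rx": 0, "ry": 0, "rz": 0, "fingers": 1},
    {"dx": 0, "dy": 0, "dz": 0, "rx": 0, "ry": 0, "rz": 0, "fingers": 1},
    {"dx": 0, "dy": 0, "dz": 0, "rx": 0, "ry": 0, "rz": 0, "fingers": 1},
  ],
)

```text
clock: 3.0
tcp_pos: [0.4931, 0.3515, 0.1386]
orientation: [0.001, -0.005, 1.0, 0.001]
wrist_force: [-3.5, 0.3, 9.7]
finger_gap: 0.0002
```

Force rose past the 5 N full-travel spring, so the button is bottomed. Next: release and go above the knob.

Request:
servo_tool(
  deltas=[
    {"dx": 0, "dy": 0, "dz": 40, "rx": 0, "ry": 0, "rz": 0, "fingers": 1},
    {"dx": 0, "dy": 0, "dz": 45, "rx": 0, "ry": 0, "rz": 0, "fingers": -1},
    {"dx": 0, "dy": 0, "dz": 45, "rx": 0, "ry": 0, "rz": 0, "fingers": -1},
    {"dx": 0, "dy": 0, "dz": 0, "rx": 0, "ry": 0, "rz": 0, "fingers": -1},
  ],
)

```text
clock: 3.4
tcp_pos: [0.4958, 0.3523, 0.2744]
orientation: [0.006, -0.005, 1.0, 0.003]
wrist_force: [-0.3, 1.6, 0.3]
finger_gap: 0.0432
```

Request:
servo_tool(
  deltas=[
    {"dx": 12, "dy": -45, "dz": 0, "rx": 0, "ry": 0, "rz": 0, "fingers": -1},
    {"dx": 12, "dy": -45, "dz": 0, "rx": 0, "ry": 0, "rz": 0, "fingers": -1},
    {"dx": 12, "dy": -45, "dz": 0, "rx": 0, "ry": 0, "rz": 0, "fingers": -1},
    {"dx": 12, "dy": -45, "dz": 0, "rx": 0, "ry": 0, "rz": 0, "fingers": -1},
    {"dx": 12, "dy": -45, "dz": 0, "rx": 0, "ry": 0, "rz": 0, "fingers": -1},
    {"dx": 12, "dy": -45, "dz": 0, "rx": 0, "ry": 0, "rz": 0, "fingers": -1},
    {"dx": 12, "dy": -45, "dz": 0, "rx": 0, "ry": 0, "rz": 0, "fingers": -1},
    {"dx": 12, "dy": -45, "dz": 0, "rx": 0, "ry": 0, "rz": 0, "fingers": -1},
  ],
)

```text
clock: 4.2
tcp_pos: [0.5894, -0.0112, 0.2666]
orientation: [0.001, -0.005, 1.0, -0.0]
wrist_force: [1.3, 0.0, -0.1]
finger_gap: 0.0852
```

Request:
servo_tool(
  deltas=[
    {"dx": 0, "dy": -25, "dz": 0, "rx": 0, "ry": 0, "rz": 0, "fingers": -1},
    {"dx": 0, "dy": 0, "dz": 0, "rx": 0, "ry": 0, "rz": 0, "fingers": -1},
    {"dx": 0, "dy": 0, "dz": 0, "rx": 0, "ry": 0, "rz": 0, "fingers": -1},
  ],
)

```text
clock: 4.5
tcp_pos: [0.5889, -0.0346, 0.2662]
orientation: [-0.0, -0.004, 1.0, 0.0]
wrist_force: [-0.8, 0.1, -0.3]
finger_gap: 0.0853
```

```bash
python3 - <<'E'
from h import *
s=read_camera("scene");t=read_camera("top")
a=cv2.resize(s["img"][140:280,180:360],(720,560),interpolation=cv2.INTER_CUBIC)[:,:,::-1]
cv2.imwrite("pics/s2.png",a)
print(env.get_state()["tcp_pos"])
E
```

```text
[ 0.58873804 -0.03320082  0.26641141]
```

View pics/s2.png

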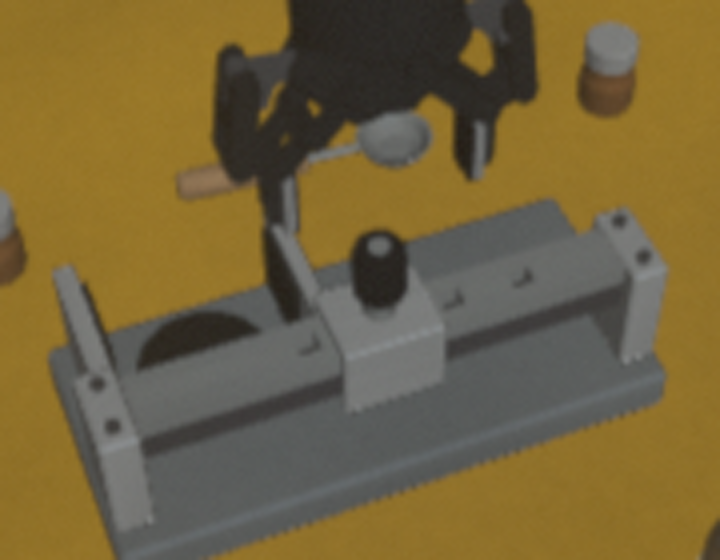

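The open fingertips at (285,225) and (470,175) sit either side of the knob at (380,255), centred along the bar. I'll descend and close gently.

Request:
servo_tool(
  deltas=[
    {"dx": 0, "dy": 0, "dz": -30, "rx": 0, "ry": 0, "rz": 0, "fingers": -1},
    {"dx": 0, "dy": 0, "dz": -30, "rx": 0, "ry": 0, "rz": 0, "fingers": -1},
    {"dx": 0, "dy": 0, "dz": 0, "rx": 0, "ry": 0, "rz": 0, "fingers": 0.2},
    {"dx": 0, "dy": 0, "dz": 0, "rx": 0, "ry": 0, "rz": 0, "fingers": 0.2},
    {"dx": 0, "dy": 0, "dz": 0, "rx": 0, "ry": 0, "rz": 0, "fingers": 0.2},
  ],
  newtons=20,
)

```text
clock: 5.1
tcp_pos: [0.5898, -0.0335, 0.2082]
orientation: [0.001, -0.005, 1.0, -0.0]
wrist_force: [-0.5, -0.3, 0.2]
finger_gap: 0.0441
```

Request:
servo_tool(
  deltas=[
    {"dx": 0, "dy": 0, "dz": 0, "rx": 0, "ry": 0, "rz": 0, "fingers": 1},
    {"dx": 0, "dy": 0, "dz": 0, "rx": 0, "ry": 0, "rz": 0, "fingers": 1},
    {"dx": 0, "dy": 0, "dz": 0, "rx": 0, "ry": 0, "rz": 0, "fingers": 1},
    {"dx": 0, "dy": 0, "dz": 0, "rx": 0, "ry": 0, "rz": 0, "fingers": 1},
  ],
)

```text
clock: 5.5
tcp_pos: [0.5898, -0.0341, 0.2083]
orientation: [0.002, -0.005, 1.0, 0.0]
wrist_force: [-0.1, 1.0, 5.7]
finger_gap: 0.0253
```

Request:
servo_tool(
  deltas=[
    {"dx": 0, "dy": 0, "dz": 0, "rx": 0, "ry": 0, "rz": 0, "fingers": 1},
    {"dx": 0, "dy": 0, "dz": 0, "rx": 0, "ry": 0, "rz": 0, "fingers": 1},
  ],
  newtons=50,
)

```text
clock: 5.7
tcp_pos: [0.5899, -0.0341, 0.2084]
orientation: [0.002, -0.005, 1.0, 0.0]
wrist_force: [-0.5, 2.0, 6.3]
finger_gap: 0.0246
```

Request:
servo_tool(
  deltas=[
    {"dx": 0, "dy": 0, "dz": 5, "rx": 0, "ry": 0, "rz": 0, "fingers": 1},
    {"dx": 0, "dy": 0, "dz": 5, "rx": 0, "ry": 0, "rz": 0, "fingers": 1},
    {"dx": 0, "dy": 0, "dz": 5, "rx": 0, "ry": 0, "rz": 0, "fingers": 1},
    {"dx": 0, "dy": 0, "dz": 1, "rx": 0, "ry": 0, "rz": 0, "fingers": 1},
    {"dx": 0, "dy": 0, "dz": 0, "rx": 0, "ry": 0, "rz": 0, "fingers": 1},
  ],
)

```text
clock: 6.2
tcp_pos: [0.5897, -0.0341, 0.222]
orientation: [0.001, -0.005, 1.0, 0.0]
wrist_force: [5.4, 2.1, -7.6]
finger_gap: 0.0246
```

Request:
servo_tool(
  deltas=[
    {"dx": 0, "dy": 0, "dz": 2, "rx": 0, "ry": 0, "rz": 0, "fingers": 1},
    {"dx": 0, "dy": 2, "dz": 0, "rx": 0, "ry": 0, "rz": 0, "fingers": 1},
    {"dx": 0, "dy": 6, "dz": 0, "rx": 0, "ry": 0, "rz": 0, "fingers": 1},
    {"dx": -0.1, "dy": 6, "dz": 0, "rx": 0, "ry": 0, "rz": 0, "fingers": 1},
    {"dx": 0, "dy": 0, "dz": 0, "rx": 0, "ry": 0, "rz": 0, "fingers": 1},
  ],
)

```text
clock: 6.7
tcp_pos: [0.5896, -0.02, 0.2236]
orientation: [0.0, -0.005, 1.0, 0.0]
wrist_force: [7.2, 1.0, -8.7]
finger_gap: 0.0249
```

Request:
servo_tool(
  deltas=[
    {"dx": -0.1, "dy": 6, "dz": 0, "rx": 0, "ry": 0, "rz": 0, "fingers": 1},
    {"dx": -0.1, "dy": 6, "dz": 0, "rx": 0, "ry": 0, "rz": 0, "fingers": 1},
    {"dx": -0.1, "dy": 6, "dz": 0, "rx": 0, "ry": 0, "rz": 0, "fingers": 1},
    {"dx": -0.1, "dy": 6, "dz": 0, "rx": 0, "ry": 0, "rz": 0, "fingers": 1},
    {"dx": 0, "dy": 2, "dz": 0, "rx": 0, "ry": 0, "rz": 0, "fingers": 1},
    {"dx": 0, "dy": 0, "dz": 0, "rx": 0, "ry": 0, "rz": 0, "fingers": 1},
    {"dx": 0, "dy": 0, "dz": 0, "rx": 0, "ry": 0, "rz": 0, "fingers": 1},
  ],
)

```text
clock: 7.4
tcp_pos: [0.5892, 0.0057, 0.2236]
orientation: [0.0, -0.005, 1.0, -0.0]
wrist_force: [6.1, 0.3, -8.9]
finger_gap: 0.0248
```

```bash
python3 - <<'E'
from h import *
s=read_camera("scene")
a=cv2.resize(s["img"][140:280,180:360],(720,560),interpolation=cv2.INTER_CUBIC)[:,:,::-1]
cv2.imwrite("pics/s3.png",a)
st=env.get_state();print(st["tcp_pos"],st["wrist_force"])
E
```

```text
[0.58918454 0.00567119 0.22356774] [ 5.81282106  1.33674134 -9.64440229]
```

View pics/s3.png

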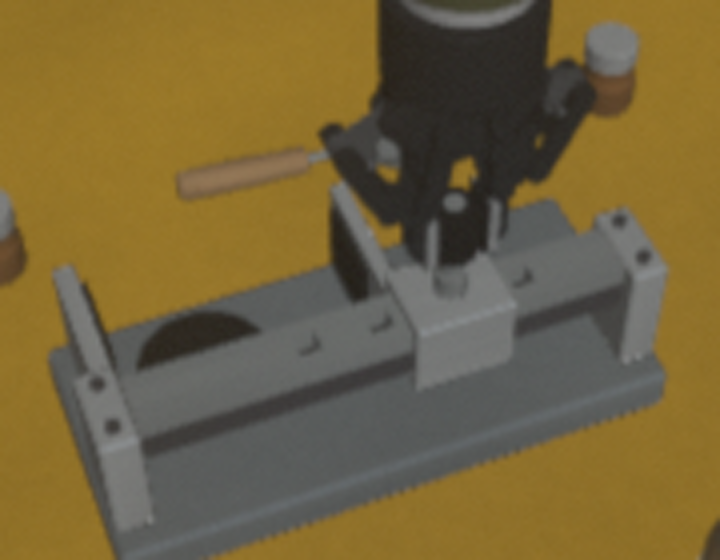

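The sleeve has moved one hole. The old start hole now shows at (383,322) and the knob, held high, is at (460,230). Next I'll lower the pin.

Request:
servo_tool(
  deltas=[
    {"dx": 0, "dy": 0, "dz": -4, "rx": 0, "ry": 0, "rz": 0, "fingers": 1},
    {"dx": 0, "dy": 0, "dz": -4, "rx": 0, "ry": 0, "rz": 0, "fingers": 1},
    {"dx": 0, "dy": 0, "dz": -4, "rx": 0, "ry": 0, "rz": 0, "fingers": 1},
    {"dx": 0, "dy": 0, "dz": -4, "rx": 0, "ry": 0, "rz": 0, "fingers": 1},
    {"dx": 0, "dy": 0, "dz": 0, "rx": 0, "ry": 0, "rz": 0, "fingers": 1},
    {"dx": 0, "dy": 0, "dz": 0, "rx": 0, "ry": 0, "rz": 0, "fingers": 1},
  ],
)

```text
clock: 8.05
tcp_pos: [0.5892, 0.0057, 0.2085]
orientation: [0.001, -0.005, 1.0, -0.0]
wrist_force: [5.4, 0.4, -5.0]
finger_gap: 0.0247
```

Request:
servo_tool(
  deltas=[
    {"dx": 0, "dy": 0, "dz": -1, "rx": 0, "ry": 0, "rz": 0, "fingers": 1},
    {"dx": 0, "dy": 0, "dz": -1, "rx": 0, "ry": 0, "rz": 0, "fingers": 1},
    {"dx": 0, "dy": 0, "dz": 0, "rx": 0, "ry": 0, "rz": 0, "fingers": 1},
    {"dx": 0, "dy": 0, "dz": 0, "rx": 0, "ry": 0, "rz": 0, "fingers": 1},
    {"dx": 0, "dy": 0, "dz": 0, "rx": 0, "ry": 0, "rz": 0, "fingers": 1},
  ],
)

```text
clock: 8.55
tcp_pos: [0.5892, 0.0057, 0.2084]
orientation: [0.002, -0.005, 1.0, -0.0]
wrist_force: [2.0, 0.9, 6.4]
finger_gap: 0.0247
```

```bash
python3 - <<'E'
from h import *
s=read_camera("scene");t=read_camera("top")
a=cv2.resize(s["img"][120:360,80:480],(800,480),interpolation=cv2.INTER_CUBIC)[:,:,::-1]
cv2.imwrite("pics/s4.png",a)
st=env.get_state();print(st["clock"],st["tcp_pos"],st["wrist_force"],st["finger_gap"])
Z=dict(big_jar_mid=.0675,jar_a_mid=.055,small_jar_a_mid=.0275,stop_button_top=.073)
for n,z in Z.items():
    for r in cut_out(n,"scene")[:3]:
        v,u=np.nonzero(r["region"]);print(n,np.round(ray(s,u.mean(),v.mean(),z)[:2],3),r["extent"])
E
```

```text
8.65 [0.58917865 0.00572398 0.20839482] [1.7069751  0.18893193 6.69085334] 0.024629106312862952
big_jar_mid [ 0.477 -0.335] [94.4, 197.8, 158.0, 274.5]
jar_a_mid [ 0.772 -0.074] [269.6, 282.7, 314.5, 348.5]
jar_a_mid [0.625 0.214] [367.6, 187.2, 404.1, 245.0]
jar_a_mid [0.777 0.102] [352.0, 260.2, 401.1, 316.9]
small_jar_a_mid [ 0.382 -0.208] [169.6, 187.8, 185.9, 211.6]
stop_button_top [0.785 0.094] [352.4, 258.0, 401.1, 317.2]
```

View pics/s4.png

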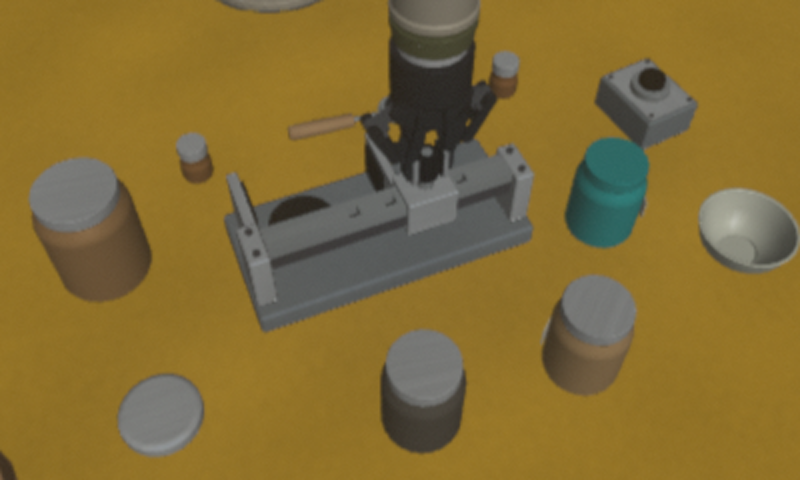

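The picture shows the sleeve one hole on with the knob held low at (427,165), and the jars and button as before. The z stop at 0.2084 m matches the height before lifting, so the pin is home.

```bash
python3 -c "
from workcell import job
print(job.hand_in())"
```

```text
the job is handed in; nothing more can be done
None
```

I pressed the stop button down and released it, then moved the sleeve one hole away from the fixed jaw. I handed in at about 8.7 s with the knob still gripped. The hand-in gave no verdict; these are my last checks:

- **Stop button:** the force reached 9.7 N, above the 5 N for fully down, so it bottomed. It looks released in the last picture.
- **Plunger and sleeve:** I pulled the knob up about 15 mm (the wrist read about 9 N) and slid the sleeve 39.8 mm by the measured tool position. I did not read the sleeve joint itself.
- **Pin:** lowering stopped hard at a tool height of 0.2084 m, the same as before the lift. The force switched from −5 N to about +6.5 N, so I take the pin to be home.
- **Grip:** the set grip is 50 N and the fingers stand 24.6 mm apart on the 26 mm knob.
- **Jars:** all five stand where they were in the last picture. The detector found four of them there; the three it had also located at the start were within about 3 mm. The second small jar I judged by eye.

In that last picture the stop-button detector gave one wrong hit, on a jar beyond the shaker. I ignored it.

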